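# Seat a brake valve body in the corner of a drilling jig and hold it there

### The arm

A 6-joint arm with a two-finger parallel gripper is mounted at the origin on the work surface. World frame = base frame: x ahead of the robot, y to its left, z up, the work surface at z = 0. Lengths are in m, angles in degrees, forces in N, time in s.
With the tool pointing down it reaches from about 0.4 to 0.825 m from the base axis. Payload 7 kg.
Tool frame: the origin (TCP) lies midway between the tips of the shut fingers; the grasp point (between the pads) lies 19 mm behind it (ctrl.hold_point_z is the distance from the TCP to the grasp point, in m); z points along the fingers, y is the line along which they close (so a half turn about z gives the same grasp; the last joint's range is limited). The gripper opens to 88 mm and grips with 3 to 60 N. Pads are 19 mm wide; open, the fingers measure 130 mm over their backs; the gripper's body (78 mm by 193 mm) begins 47 mm behind the grasp point.
Start: joints at [-48.524, 20.546, 0.682, 0, -70.136, -16.507], TCP at [0.285, -0.612, 0.227] pointing down, gripper open.
Joint ranges: [-176.03, 176.03], [-82.01, 121.73], [-58.28, 71.71], [-173.87, 95.51], [-174.79, -0.11], [-173.66, 173.66]. Speed limits (degrees/s): [136.94, 136.94, 172.46, 180, 180, 180].

### API

Orientations are given as [roll, pitch, yaw] about the fixed x, y, z axes, in that order (R = Rz(yaw) Ry(pitch) Rx(roll)).
In Python, from plant import ctrl gives the robot as it stands.
- The arm moves only by the tool apply_moves, never from a script. Its argument "deltas" is a list of rows, each an object with "fingers": the finger opening in mm, from 0 to 87.6; "delta_pos": the shift along the tool's x, y, z in mm, a list of three; "angular": the turn, a rotation vector about the tool's x, y, z in degrees, a list of three. A call has 1 to 10 rows; each row is the pose to reach, as a shift and turn from the pose commanded when the call began, along the tool's axes at that moment; what a row does not reach only later rows make up. A row lasts 1/10 s, in which the tool goes at most 50 mm and 8.59 degrees, less where a joint would pass 70% of its speed; a pose out of reach is approached as far as the arm can. A call with a gripper value outside its range is refused whole. The fingers move at their own pace and stop on an object; the grip force is fixed at half the most. Time passes only in rows, so rows that repeat a pose let the fingers close. It gives the time, the measured TCP pose, the force, the opening and the grip force at its end, in the units of the state.
- ctrl.get_obs(): the state, without advancing time (a new reading comes with each control period).
- ctrl.snapshot(name): name is "side" or "top" or "wrist"; returns the picture (420x560x3 uint8, red, green, blue); there is no depth.
- ctrl.camera_params(name): a dict with "fx", "fy", "cx", "cy" (pixels), "cam_to_world" (4x4, takes a point from camera to world coordinates); the wrist camera has in their place "mount" (4x4, takes a point from camera to tool coordinates, whose origin is the TCP and whose axes are the flange's). Camera axes: x right, y up, looking along -z (the intrinsics and any distortion apply to the point x, -y, -z); pixel columns grow to the right and rows downward; lengths in m; the calibration is good to about 2 mm. A picture is of the moment at which its call begins: read the wrist's pose just before it. camera_params takes no time and is no camera call.
- ctrl.close_job(): hands the job in; it is judged then, once.
The state is a dict: "clock": time; "joint_pos": joint angles; "qvel": joint speeds; "tau": joint torques, N m; "tool_pos": TCP position; "orientation": TCP orientation; "force": force on the tool from outside, world axes, zero at the start; "moment": the same for the moment, N m; "opening": finger opening in m; "gripper_force": force on a finger pad.
Only numpy, scipy, OpenCV 4.12 (cv2) and the standard library are available. Lean on these libraries where they do the work, as an engineer would, in place of code of your own. Each camera call takes 0.05 s, during which the arm holds its last target. There are 200 camera calls.

### The job

Load the dark valve body into the blue drilling jig: pick it up, stand it base-down on the jig plate with its two bright machined sides facing the two yellow stops, and slide it into the corner until both sides are flush against their stops. Do not slam it (no more than 80 N on a stop), leave the other things on the bench where they are, and finish still holding the valve body, pressing it firmly against both stops at once (at least 3 N on each).

Things in the scene. Friction and masses are not known exactly. Their poses are not given: they have to be found in the camera images.
- valve_center (a point): Middle of the loose dark cast valve body (about 0.55 kg): on its vertical centre line, 40 mm above its underside; it is 80 mm high. Axes are those of the valve body, z up. Grip the neck across its 44 mm width (along x), with the fingertips above the flange. It starts standing on the bench. Shape: see valve.
- valve_corner (a point): Bottom corner of the valve body where its two machined faces meet: 35 mm in +x and 45 mm in +y from the centre line, at the underside; axes as the valve body.
- valve: The same valve body, origin at the centre of its underside. Flange 70 (x) by 90 (y) by 25 mm high; flat-sided neck 44 (x) by 60 (y) mm on its middle, 25 to 70 mm up; round bowl rim above. The flange's +x and +y sides are the bright machined faces. Ports stick out 9 mm from its -x and -y sides, one from the neck's -y end to 44 mm from the centre line.
- jig: The fixed drilling jig, origin at the centre of its underside on the bench. A blue plate 170 mm (x) by 190 mm (y) by 18 mm thick, with two yellow stop bars 20 mm high bolted on it (tops 38 mm above the bench). It is fixed and rigid; plate and stops are oiled and slippery (friction about 0.2). When loaded, the valve body's axes point as the jig's axes.
- jig_corner (a point): Point on the jig plate's top face (18 mm above the bench) where the planes of the two stop faces meet, at +62 mm x, +70 mm y of the jig's origin; axes as the jig. The loaded valve body fills the -x, -y side of it, its corner at this point.
- stop_far: Far stop bar: its stopping face looks along the jig's -x and lies 62 mm in +x from the jig's origin, running from y = -30 to +55 mm; the bar is 16 mm thick and rigid. This entry's origin is the jig's origin, axes as the jig.
- stop_side: Side stop bar: its stopping face looks along the jig's -y and lies 70 mm in +y from the jig's origin, running from x = -8 to +49 mm; the bar is 16 mm thick and rigid. This entry's origin is the jig's origin, axes as the jig.
- piston: Bystander: brass piston standing on the bench, 44 mm across, 40 mm high, origin at the centre of its underside. Leave it alone.
- spanner: Bystander: steel spanner lying on the bench, 170 mm long along its x axis. Leave it alone.
- flask: Bystander: clear bottle with a blue cap, 60 mm across, 170 mm high, origin at the centre of its underside. Leave it alone.
- tin: Bystander: red and steel can, 72 mm across, 90 mm high, origin at the centre of its underside. Leave it alone.
Mind the look-alikes: they are no part of the job. What is shaped like the valve but pink or turquoise is not meant.

How it is judged (in metres and radians):
On the way, in this order (a step that is already met when the one before it is completed fails the run):
1. the valve body is lifted off the bench in the gripper (height (world z) of valve_center above 0.052 m and contact force between valve and the fingers above 1 N), for 0.1 s.
2. the valve body stands base-down on the jig plate (contact force between valve and jig above 0.3 N and z of valve_corner in the frame of jig_corner below 0.005 m and angle between valve_center's own z axis and vertical below 0.09 rad), for 0.1 s.
At the end, for the whole second after the job is handed in: The fingers hold the valve body still (under 10 mm/s) in the jig's corner, pressing on each stop with more than 2.5 N through the last second; its machined corner is within 4 mm of the stops' corner, its underside within 3 mm of the plate, flush to 0.045 rad and upright to 0.045 rad (contact force between valve and stop_far above 2.5 N and contact force between valve and stop_side above 2.5 N and contact force between valve and the fingers above 2.5 N and horizontal distance between valve_corner and jig_corner below 0.004 m and z of valve_corner in the frame of jig_corner between -0.003 and 0.003 m and angle between the x axis of valve and the x axis of jig, either way round below 0.045 rad and angle between valve_center's own z axis and vertical below 0.045 rad and linear speed of valve below 0.01 m/s); the arm keeps its last pose, push and grip.
It fails at once if a stop is slammed with more than 80 N (contact force between valve and stop_far above 80 N or contact force between valve and stop_side above 80 N).
It fails at once if a bystander is moved more than 25 mm (distance of any of piston, spanner, flask, tin from where it was at the start of the episode above 0.025 m).
It also fails if it takes over 51 s, if anything falls off the work surface, if the arm or the gripper's body presses on something with over 40 N, if the wrist force passes 120 N, or if a joint passes its speed limit or range.

## Working session

There is one attempt and no reset: what is moved stays moved. The work goes in short steps, Python scripts to look and compute and a tool call to move; the robot and the scene stay as the last step left them, time stands still between calls to the robot, and variables do not carry over. Pictures are saved under pics/ and viewed, at most 10 in all, crops included, and the job is handed in when it is done.

Besides the shell and the picture viewer there is one more tool, called after "Call:" by a JSON object that holds its "op" and its "data", one argument or row to a line. apply_moves: Moves the arm, as the interface text tells. Its arguments: {"type":"object","properties":{"deltas":{"type":"array"}},"required":["deltas"]}

```bash
mkdir -p pics; ls; python3 - <<'E'
from plant import ctrl
import cv2,numpy as np
np.set_printoptions(precision=4,suppress=True)
print(ctrl.get_obs())
for n in ("side","top","wrist"):
    p=ctrl.camera_params(n);print(n,p)
    im=ctrl.snapshot(n)[:,:,::-1]; cv2.imwrite(f"pics/{n}0.png",im)
E
```

```text
pics
{'clock': 0.0, 'joint_pos': array([-48.5243,  20.5906,   0.6347,  -0.0205, -70.1371, -16.5073]), 'qvel': array([ 0.0947,  0.0326,  0.0722, -0.0204,  0.1121, -0.095 ]), 'tau': array([ -0.0019, -58.2722,  29.3046,   6.9969,   0.0067,  -0.0002]), 'tool_pos': array([ 0.2847, -0.6115,  0.2256]), 'orientation': array([ 179.9054,   -0.0079, -155.0386]), 'force': array([0.0698, 0.4304, 0.6452]), 'moment': array([-0.0338, -0.0072, -0.0273]), 'gripper_force': 0.0, 'opening': 0.08754488313443856}
side {'fx': 406.67338693282153, 'fy': 406.67338693282153, 'cx': 277.2839412378726, 'cy': 205.93472140781526, 'cam_to_world': array([[ 0.6901,  0.3968, -0.6052,  0.062 ],
       [-0.7237,  0.3817, -0.575 , -0.5313],
       [ 0.0028,  0.8348,  0.5506,  0.551 ],
       [ 0.    ,  0.    ,  0.    ,  1.    ]])}
top {'fx': 428.2336435034058, 'fy': 428.2336435034058, 'cx': 276.42595110416767, 'cy': 207.5685709483947, 'cam_to_world': array([[-0.0089,  0.9924, -0.123 ,  0.4506],
       [-0.9999, -0.0079,  0.0082, -0.0324],
       [ 0.0072,  0.123 ,  0.9924,  0.9818],
       [ 0.    ,  0.    ,  0.    ,  1.    ]])}
wrist {'fx': 295.0098219714675, 'fy': 295.0098219714675, 'cx': 277.9957183088553, 'cy': 207.67563004595124, 'mount': array([[ 0.0006,  0.9692,  0.2462,  0.0656],
       [ 1.    , -0.0008,  0.0005, -0.0001],
       [ 0.0007,  0.2462, -0.9692, -0.1579],
       [ 0.    ,  0.    ,  0.    ,  1.    ]])}
```

View pics/top0.png

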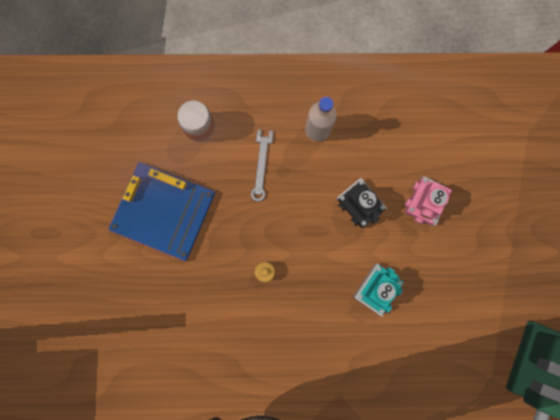

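View pics/side0.png

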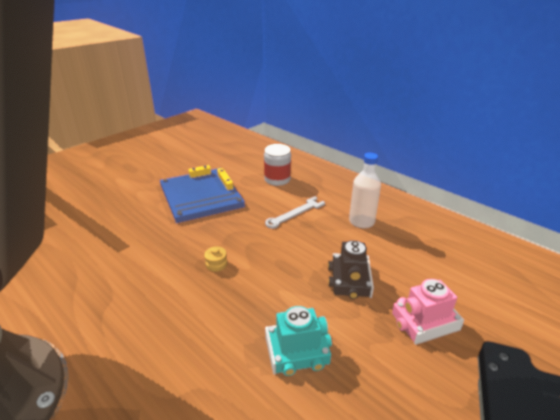

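The top view shows the dark valve at about (362,203), the jig at (163,212) with its stops at (131,188) and (167,179), the piston at (264,272), the spanner at (262,165) and the bottle at (320,120). I'll enlarge the valve and the jig.

```bash
python3 - <<'E'
import cv2,numpy as np
im=cv2.imread("pics/top0.png")
a=cv2.resize(im[155:265,105:220],None,fx=4,fy=4,interpolation=cv2.INTER_CUBIC)
b=cv2.resize(im[170:235,330:390],None,fx=5.5,fy=5.5,interpolation=cv2.INTER_CUBIC)
c=np.zeros((440,800,3),np.uint8); c[:a.shape[0],:a.shape[1]]=a; c[:b.shape[0],465:465+b.shape[1]]=b
cv2.imwrite("pics/c1.png",c)
E
cat > h.py <<'E'
import numpy as np,cv2
from plant import ctrl
from scipy.spatial.transform import Rotation as R
def cam(name,T=None):
    p=ctrl.camera_params(name); M=p.get("cam_to_world"); 
    if M is None: M=T@p["mount"]
    return p,M
def tool():
    o=ctrl.get_obs();T=np.eye(4);T[:3,:3]=R.from_euler('xyz',o["orientation"],degrees=True).as_matrix();T[:3,3]=o["tool_pos"];return T
def px2w(p,M,u,v,z):
    d=M[:3,:3]@np.array([(u-p["cx"])/p["fx"],-(v-p["cy"])/p["fy"],-1]);o=M[:3,3]
    return o+d*(z-o[2])/d[2]
def w2px(p,M,X):
    c=(np.atleast_2d(X)-M[:3,3])@M[:3,:3]
    return np.c_[p["cx"]+p["fx"]*c[:,0]/-c[:,2],p["cy"]-p["fy"]*c[:,1]/-c[:,2]]
E
```

```text
(no output)
```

View pics/c1.png

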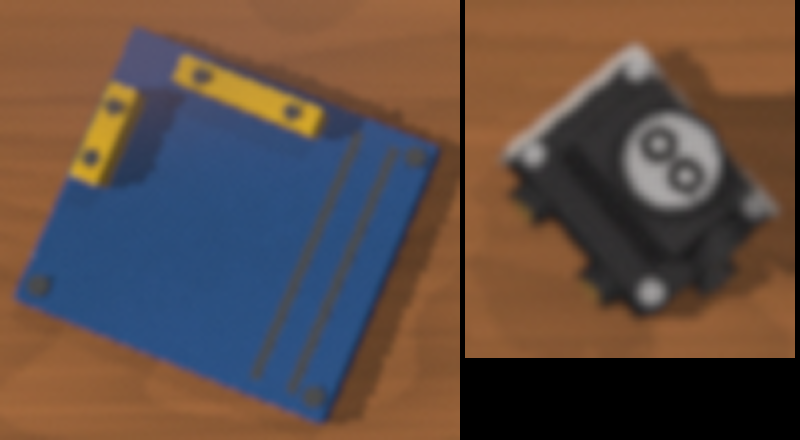

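The crop shows the jig plate's corners (crop pixels) at (136,28), (440,150), (325,420) and (18,298), with the long far stop at the top and the short side stop at the left. The valve's bright faces point up-left (+y, the short side) and up-right (+x). Its flange corners are at about (505,155), (635,45), (775,210) and (650,315).

```bash
cat >> h.py <<'E'
def fitpose(W,L):
    "planar rigid fit L->W; returns x,y,yaw deg,rms mm"
    W=np.array(W)[:,:2];L=np.array(L,float);a=W-W.mean(0);b=L-L.mean(0)
    t=np.arctan2((b[:,0]*a[:,1]-b[:,1]*a[:,0]).sum(),(a*b).sum());c,s=np.cos(t),np.sin(t);Rm=np.array([[c,-s],[s,c]])
    o=W.mean(0)-Rm@L.mean(0);return o,np.degrees(t),1e3*(W-(L@Rm.T+o))
E
python3 - <<'E'
from h import *
np.set_printoptions(precision=4,suppress=True)
p,M=cam("top")
J=[(136,28),(440,150),(325,420),(18,298)]
W=[px2w(p,M,105+u/4,155+v/4,.018) for u,v in J]
print(fitpose(W,[(.085,.095),(.085,-.095),(-.085,-.095),(-.085,.095)]))
V=[(635,45),(775,210),(650,315),(507,150)]
W=[px2w(p,M,330+(u-465)/5.5,170+v/5.5,.025) for u,v in V]
print(fitpose(W,[(.035,.045),(.035,-.045),(-.035,-.045),(-.035,.045)]))
for n,u,v,z in (("piston",264,272,.04),("spanner",258,195,.005),("spanner2",265,132,.005),("flask",326,104,.17),("tin",193,115,.09)):
    print(n,px2w(p,M,u,v,z)[:2])
E
```

```text
(array([0.5652, 0.2175]), np.float64(-22.110697874315672), array([[-1.8492,  0.2918],
       [-2.4631,  1.6233],
       [ 3.1259,  0.3671],
       [ 1.1865, -2.2822]]))
(array([ 0.5788, -0.2339]), np.float64(-51.001093690286865), array([[-0.8701, -0.2489],
       [-0.1026,  1.1807],
       [ 1.2476, -0.4232],
       [-0.2749, -0.5086]]))
piston [ 0.4263 -0.0119]
spanner [0.6012 0.0017]
spanner2 [ 0.7507 -0.0152]
flask [ 0.7561 -0.1387]
tin [0.7634 0.1381]
```

```bash
cat >> h.py <<'E'
def delta(x,y,z,yaw):
    "from measured pose to target, tool down; mm and deg in tool axes"
    T=tool();G=R.from_euler('xyz',[180,0,yaw],degrees=True).as_matrix()
    return np.round(1e3*T[:3,:3].T@(np.array([x,y,z])-T[:3,3]),1),np.round(np.degrees(R.from_matrix(T[:3,:3].T@G).as_rotvec()),2)
E
python3 - <<'E'
from h import *
print(delta(.579,-.234,.20,-141))
E
```

```text
(array([-426.1,  218.1,   26.1]), array([  0.07,   0.  , -14.04]))
```

Call:
{"op": "apply_moves", "data": {
  "deltas": [
    {"fingers":87,"delta_pos":[-20,10,0],"angular":[0,0,-1]},
    {"fingers":87,"delta_pos":[-62,32,0],"angular":[0,0,-3]},
    {"fingers":87,"delta_pos":[-105,54,2],"angular":[0,0,-5]},
    {"fingers":87,"delta_pos":[-148,76,5],"angular":[0,0,-7]},
    {"fingers":87,"delta_pos":[-191,98,10],"angular":[0,0,-9]},
    {"fingers":87,"delta_pos":[-234,120,15],"angular":[0,0,-11]},
    {"fingers":87,"delta_pos":[-277,142,20],"angular":[0,0,-13]},
    {"fingers":87,"delta_pos":[-320,164,25],"angular":[0,0,-14]},
    {"fingers":87,"delta_pos":[-363,186,26],"angular":[0,0,-14]},
    {"fingers":87,"delta_pos":[-400,205,26],"angular":[0,0,-14]}
  ]
}}

```text
clock: 1.15
tool_pos: [0.5619, -0.255, 0.2001]
orientation: [180.0, -0.0, -141.0]
force: [0.6, -0.6, 0.1]
opening: 0.0867
gripper_force: 0.0
```

Call:
{"op": "apply_moves", "data": {
  "deltas": [
    {"fingers":87,"delta_pos":[-20,18,0],"angular":[0,0,0]},
    {"fingers":87,"delta_pos":[-21,19,0],"angular":[0,0,0]},
    {"fingers":87,"delta_pos":[-22,19,0],"angular":[0,0,0]},
    {"fingers":87,"delta_pos":[-22,19,0],"angular":[0,0,0]}
  ]
}}

```text
clock: 1.55
tool_pos: [0.5659, -0.229, 0.2005]
orientation: [180.0, -0.0, -141.0]
force: [1.2, 0.8, 0.6]
opening: 0.0865
gripper_force: 0.0
```

```bash
python3 - <<'E'
from h import *
T=tool();np.save("T1.npy",T);print(ctrl.get_obs()["tool_pos"],ctrl.get_obs()["orientation"])
im=ctrl.snapshot("wrist")[:,:,::-1];cv2.imwrite("pics/w1.png",im)
p,M=cam("wrist",T)
print(w2px(p,M,[[.579,-.234,.025]]))
E
```

```text
[ 0.56594868 -0.22896778  0.20046148] [ 1.79991814e+02 -1.14377286e-02 -1.41042412e+02]
[[267.75717898 197.58935058]]
```

View pics/w1.png

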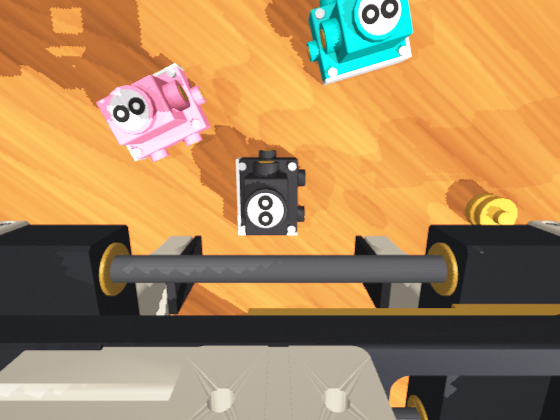

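The wrist view shows the dark valve square to the image. Its flange corners are at about (237,158), (299,158), (298,235) and (237,235), so its centre is close to the predicted (268,198).

```bash
python3 - <<'E'
from h import *
T=np.load("T1.npy");p,M=cam("wrist",T)
V=[(237,235),(237,158.5),(299,158),(298.5,234.5)]
W=[px2w(p,M,u,v,.025) for u,v in V]
o,y,r=fitpose(W,[(.035,.045),(.035,-.045),(-.035,-.045),(-.035,.045)])
print(o,y,r); print(delta(*o,.033,y-90),delta(*o,.033,y+90-180))
E
```

```text
[ 0.57906799 -0.23378916] -51.23785437804539 [[ 1.79724886 -1.19049486]
 [-0.2421934   0.66693636]
 [-0.48290547 -0.36661917]
 [-1.07214999  0.89017767]]
(array([ -7.5, -11.8, 167.5]), array([ 0.01, -0.01,  0.16])) (array([ -7.5, -11.8, 167.5]), array([ 0.01, -0.01,  0.16]))
```

Call:
{"op": "apply_moves", "data": {
  "deltas": [
    {"fingers":87,"delta_pos":[-7,-12,10],"angular":[0,0,0]},
    {"fingers":87,"delta_pos":[-7,-12,40],"angular":[0,0,0]},
    {"fingers":87,"delta_pos":[-7,-12,75],"angular":[0,0,0]},
    {"fingers":87,"delta_pos":[-7,-12,105],"angular":[0,0,0]},
    {"fingers":87,"delta_pos":[-7,-12,130],"angular":[0,0,0]},
    {"fingers":87,"delta_pos":[-7,-12,150],"angular":[0,0,0]},
    {"fingers":87,"delta_pos":[-7,-12,160],"angular":[0,0,0]},
    {"fingers":87,"delta_pos":[-7,-12,167],"angular":[0,0,0]},
    {"fingers":87,"delta_pos":[-7,-12,167],"angular":[0,0,0]},
    {"fingers":87,"delta_pos":[-7,-12,167],"angular":[0,0,0]}
  ]
}}

```text
clock: 2.6
tool_pos: [0.5797, -0.2339, 0.0343]
orientation: [-179.9, 0.0, -141.0]
force: [0.8, -0.0, 0.7]
opening: 0.0869
gripper_force: 0.0
```

Call:
{"op": "apply_moves", "data": {
  "deltas": [
    {"fingers":70,"delta_pos":[0,0,0],"angular":[0,0,0]},
    {"fingers":55,"delta_pos":[0,0,0],"angular":[0,0,0]},
    {"fingers":45,"delta_pos":[0,0,0],"angular":[0,0,0]},
    {"fingers":35,"delta_pos":[0,0,0],"angular":[0,0,0]},
    {"fingers":30,"delta_pos":[0,0,0],"angular":[0,0,0]},
    {"fingers":30,"delta_pos":[0,0,0],"angular":[0,0,0]},
    {"fingers":30,"delta_pos":[0,0,0],"angular":[0,0,0]},
    {"fingers":30,"delta_pos":[0,0,0],"angular":[0,0,0]}
  ]
}}

```text
clock: 3.4
tool_pos: [0.5794, -0.2336, 0.0337]
orientation: [-180.0, 0.0, -141.0]
force: [0.8, -1.3, 1.4]
opening: 0.0438
gripper_force: 30.0
```

Gripped at 44 mm. I'll lift, then go to a point above the jig, a little short of the corner.

Call:
{"op": "apply_moves", "data": {
  "deltas": [
    {"fingers":30,"delta_pos":[0,0,-5],"angular":[0,0,0]},
    {"fingers":30,"delta_pos":[0,0,-20],"angular":[0,0,0]},
    {"fingers":30,"delta_pos":[0,0,-40],"angular":[0,0,0]},
    {"fingers":30,"delta_pos":[0,0,-60],"angular":[0,0,0]},
    {"fingers":30,"delta_pos":[0,0,-75],"angular":[0,0,0]},
    {"fingers":30,"delta_pos":[0,0,-80],"angular":[0,0,0]},
    {"fingers":30,"delta_pos":[0,0,-80],"angular":[0,0,0]}
  ]
}}

```text
clock: 4.1
tool_pos: [0.5789, -0.2334, 0.1137]
orientation: [180.0, 0.0, -141.0]
force: [0.4, -0.5, -5.0]
opening: 0.0436
gripper_force: 30.0
```

```bash
python3 - <<'E'
from h import *
# jig pose est; target valve centre in jig (27,25), stage at (5,0) => 22/25 mm short
th=np.radians(-22.1);Rm=np.array([[np.cos(th),-np.sin(th)],[np.sin(th),np.cos(th)]]);o=np.array([.5652,.2175])
for l in ((.0,-.005),(.027,.025)):
    print(o+Rm@np.array(l))
print(ctrl.get_obs()["force"],ctrl.get_obs()["opening"],tool()[:3,3],delta(*(o+Rm@np.array([0,-.005])),.115,-112))
E
```

```text
[0.56331888 0.21286736]
[0.59962188 0.23050516]
[ 0.38205031 -0.52849326 -5.01693454] 0.04358285129331087 [ 0.57893726 -0.23336846  0.11368399] (array([-268.4,  356.8,   -1.2]), array([ -0.  ,   0.03, -29.05]))
```

Call:
{"op": "apply_moves", "data": {
  "deltas": [
    {"fingers":30,"delta_pos":[-6,8,0],"angular":[0,0,0]},
    {"fingers":30,"delta_pos":[-18,24,0],"angular":[0,0,-2]},
    {"fingers":30,"delta_pos":[-36,48,0],"angular":[0,0,-4]},
    {"fingers":30,"delta_pos":[-58,77,0],"angular":[0,0,-7]},
    {"fingers":30,"delta_pos":[-82,109,0],"angular":[0,0,-11]},
    {"fingers":30,"delta_pos":[-108,144,0],"angular":[0,0,-15]},
    {"fingers":30,"delta_pos":[-132,176,0],"angular":[0,0,-19]},
    {"fingers":30,"delta_pos":[-152,202,0],"angular":[0,0,-23]},
    {"fingers":30,"delta_pos":[-166,220,0],"angular":[0,0,-26]},
    {"fingers":30,"delta_pos":[-170,226,0],"angular":[0,0,-29]}
  ]
}}

```text
clock: 5.1
tool_pos: [0.5683, 0.0518, 0.1124]
orientation: [179.9, -0.0, -111.8]
force: [-0.7, -0.0, -5.0]
opening: 0.0436
gripper_force: 30.0
```

```bash
python3 - <<'E'
from h import *
print(ctrl.get_obs()["force"],ctrl.get_obs()["opening"],tool()[:3,3],delta(.5633,.2129,.115,-112))
E
```

```text
[-0.65635366 -0.01886852 -4.96335091] 0.043618738448824426 [0.56825656 0.05179928 0.11237061] (array([-147.8,   64.4,   -2.6]), array([ 0.08, -0.04,  0.23]))
```

Call:
{"op": "apply_moves", "data": {
  "deltas": [
    {"fingers":30,"delta_pos":[-9,4,0],"angular":[0,0,0]},
    {"fingers":30,"delta_pos":[-27,12,0],"angular":[0,0,0]},
    {"fingers":30,"delta_pos":[-52,23,0],"angular":[0,0,0]},
    {"fingers":30,"delta_pos":[-79,34,-1],"angular":[0,0,0]},
    {"fingers":30,"delta_pos":[-105,45,-2],"angular":[0,0,0]},
    {"fingers":30,"delta_pos":[-127,55,-2],"angular":[0,0,0]},
    {"fingers":30,"delta_pos":[-142,62,-2],"angular":[0,0,0]},
    {"fingers":30,"delta_pos":[-148,64,-2],"angular":[0,0,0]},
    {"fingers":30,"delta_pos":[-148,64,-2],"angular":[0,0,0]},
    {"fingers":30,"delta_pos":[-148,64,-2],"angular":[0,0,0]}
  ]
}}

```text
clock: 6.1
tool_pos: [0.565, 0.2095, 0.1152]
orientation: [180.0, -0.1, -112.1]
force: [-0.6, -0.2, -4.5]
opening: 0.0437
gripper_force: 30.0
```

```bash
python3 - <<'E'
from h import *
T=tool();np.save("T2.npy",T);print(T[:3,3],ctrl.get_obs()["orientation"])
a=ctrl.snapshot("wrist")[:,:,::-1];t=ctrl.snapshot("top")[:,:,::-1]
cv2.imwrite("pics/w2.png",a);cv2.imwrite("pics/t2.png",t)
E
```

```text
[0.56503952 0.20947027 0.11517826] [ 1.79967390e+02 -5.38404322e-02 -1.12073844e+02]
```

View pics/w2.png

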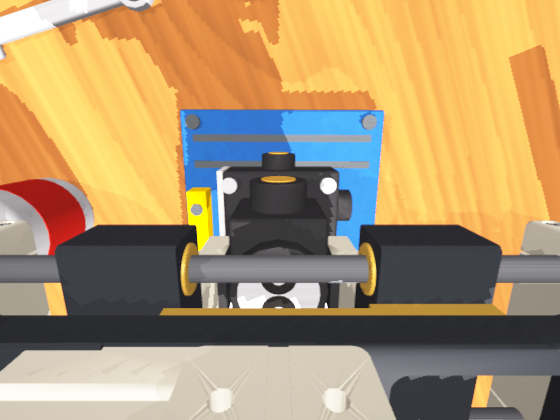

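The wrist view shows the plate's -y edge with corners at (181,111) and (383,111). The far stop's near end is at about x 188–212, row 188. The held valve flange is at (219–340,168).

```bash
python3 - <<'E'
from h import *
np.set_printoptions(precision=4,suppress=True)
p,M=cam("wrist",np.load("T2.npy"))
W=[px2w(p,M,181,111,.018),px2w(p,M,383,111,.018),px2w(p,M,188,188,.038),px2w(p,M,212,188,.038)]
L=[(.085,-.095),(-.085,-.095),(.078,-.030),(.062,-.030)]
o,y,r=fitpose(W,L);print(o,y,r)
o2,y2,r2=fitpose(W[:2],L[:2]);print(o2,y2,r2)
# valve flange edges in hand: flange top z = TCP.z-.033+.025
z=.1152-.0337+.025
print([ (np.load("T2.npy")[:3,:3].T@(px2w(p,M,u,v,z)-np.load("T2.npy")[:3,3]))*1e3 for u,v in ((219,168),(338,168))])
th=np.radians(-22.0);Rm=np.array([[np.cos(th),-np.sin(th)],[np.sin(th),np.cos(th)]])
for oo in (o,o2): print((Rm.T@(tool()[:2,3]-oo))*1e3, oo+Rm@np.array([.027,.025]))
E
```

```text
[0.5644 0.2202] -22.20529232696853 [[ 0.9747  2.0951]
 [ 4.092   0.2903]
 [-0.9496 -1.81  ]
 [-4.1171 -0.5754]]
[0.5666 0.2215] -22.035622644397094 [[-1.6534  0.6692]
 [ 1.6534 -0.6692]]
[array([ 46.5257, -33.6484,   8.7028]), array([46.5619, 33.4173,  8.741 ])]
[ 4.8929 -9.7681] [0.5988 0.2332]
[  3.2721 -11.8236] [0.601  0.2345]
```

Call:
{"op": "apply_moves", "data": {
  "deltas": [
    {"fingers":30,"delta_pos":[0,0,6],"angular":[0,0,0]},
    {"fingers":30,"delta_pos":[0,0,16],"angular":[0,0,0]},
    {"fingers":30,"delta_pos":[0,0,28],"angular":[0,0,0]},
    {"fingers":30,"delta_pos":[0,0,40],"angular":[0,0,0]},
    {"fingers":30,"delta_pos":[0,0,50],"angular":[0,0,0]},
    {"fingers":30,"delta_pos":[0,0,56],"angular":[0,0,0]},
    {"fingers":30,"delta_pos":[0,0,60],"angular":[0,0,0]},
    {"fingers":30,"delta_pos":[0,0,61],"angular":[0,0,0]},
    {"fingers":30,"delta_pos":[0,0,61],"angular":[0,0,0]},
    {"fingers":30,"delta_pos":[0,0,61],"angular":[0,0,0]}
  ]
}}

```text
clock: 7.2
tool_pos: [0.5657, 0.2105, 0.0551]
orientation: [-180.0, 0.0, -112.0]
force: [0.1, 0.5, -5.0]
opening: 0.0442
gripper_force: 30.0
```

Call:
{"op": "apply_moves", "data": {
  "deltas": [
    {"fingers":30,"delta_pos":[0,0,1],"angular":[0,0,0]},
    {"fingers":30,"delta_pos":[0,0,2],"angular":[0,0,0]},
    {"fingers":30,"delta_pos":[0,0,2],"angular":[0,0,0]},
    {"fingers":30,"delta_pos":[0,0,2],"angular":[0,0,0]}
  ]
}}

```text
clock: 7.6
tool_pos: [0.5654, 0.2103, 0.0526]
orientation: [-180.0, 0.0, -112.0]
force: [0.5, 0.1, -4.5]
opening: 0.0438
gripper_force: 30.0
```

Call:
{"op": "apply_moves", "data": {
  "deltas": [
    {"fingers":30,"delta_pos":[0,0,1],"angular":[0,0,0]},
    {"fingers":30,"delta_pos":[0,0,1],"angular":[0,0,0]},
    {"fingers":30,"delta_pos":[0,0,1],"angular":[0,0,0]}
  ]
}}

```text
clock: 7.9
tool_pos: [0.5656, 0.2104, 0.0517]
orientation: [-180.0, 0.0, -112.0]
force: [-0.1, -0.3, -3.9]
opening: 0.0439
gripper_force: 30.0
```

Call:
{"op": "apply_moves", "data": {
  "deltas": [
    {"fingers":30,"delta_pos":[0,0,1],"angular":[0,0,0]},
    {"fingers":30,"delta_pos":[0,0,1],"angular":[0,0,0]},
    {"fingers":30,"delta_pos":[0,0,1],"angular":[0,0,0]}
  ]
}}

```text
clock: 8.2
tool_pos: [0.5656, 0.2104, 0.0517]
orientation: [-180.0, 0.0, -112.0]
force: [-2.8, -0.7, 5.5]
opening: 0.044
gripper_force: 30.0
```

The valve stands on the plate with about 10 N down. I'll slide towards the corner: jig +x is tool −y, and jig +y is tool −x.

Call:
{"op": "apply_moves", "data": {
  "deltas": [
    {"fingers":30,"delta_pos":[-3,-2,0],"angular":[0,0,0]},
    {"fingers":30,"delta_pos":[-7,-5,0],"angular":[0,0,0]},
    {"fingers":30,"delta_pos":[-12,-8,0],"angular":[0,0,0]},
    {"fingers":30,"delta_pos":[-17,-11,0],"angular":[0,0,0]},
    {"fingers":30,"delta_pos":[-22,-14,0],"angular":[0,0,0]},
    {"fingers":30,"delta_pos":[-25,-16,0],"angular":[0,0,0]},
    {"fingers":30,"delta_pos":[-27,-17,0],"angular":[0,0,0]},
    {"fingers":30,"delta_pos":[-27,-17,0],"angular":[0,0,0]},
    {"fingers":30,"delta_pos":[-27,-17,0],"angular":[0,0,0]}
  ]
}}

```text
clock: 9.1
tool_pos: [0.5919, 0.229, 0.0517]
orientation: [-179.9, 0.0, -112.0]
force: [-1.1, -1.5, 4.7]
opening: 0.0438
gripper_force: 30.0
```

```bash
cat >> h.py <<'E'
def jf(o0=(.565,.219),yaw=-22.1):
    o=ctrl.get_obs();t=np.radians(yaw);Rm=np.array([[np.cos(t),-np.sin(t)],[np.sin(t),np.cos(t)]])
    print("valve in jig mm",np.round(1e3*Rm.T@(o["tool_pos"][:2]-np.array(o0)),1),"goal 27,25  F jig",np.round(Rm.T@o["force"][:2],1),np.round(o["force"][2],1),"M",np.round(o["moment"],2),o["orientation"].round(2),o["clock"])
E
python3 -c "
from h import *
jf()
cv2.imwrite('pics/t3.png',cv2.resize(ctrl.snapshot('top')[155:265,105:220,::-1],None,fx=5,fy=5,interpolation=cv2.INTER_CUBIC))"
```

```text
valve in jig mm [21.2 19.4] goal 27,25  F jig [-0.5 -1.8] 4.7 M [-0.46  0.86  0.12] [-1.7993e+02  5.0000e-02 -1.1201e+02] 9.1
```

View pics/t3.png

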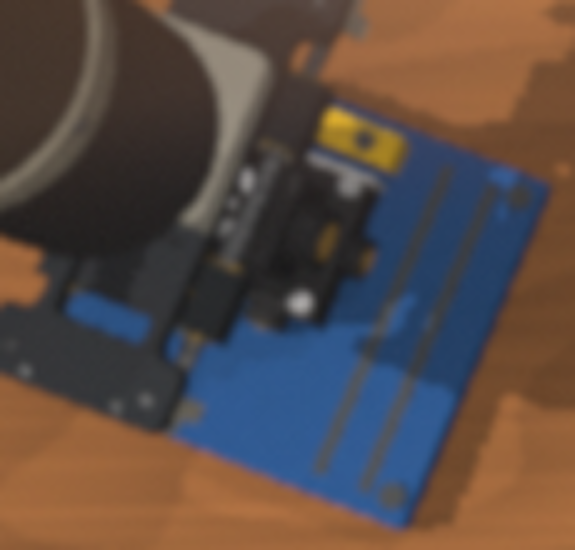

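The view shows the valve parallel to the far stop with a gap of a few mm. Next I creep in +x.

Call:
{"op": "apply_moves", "data": {
  "deltas": [
    {"fingers":30,"delta_pos":[0,-1,0],"angular":[0,0,0]},
    {"fingers":30,"delta_pos":[0,-2,0],"angular":[0,0,0]},
    {"fingers":30,"delta_pos":[0,-3,0],"angular":[0,0,0]},
    {"fingers":30,"delta_pos":[0,-4,0],"angular":[0,0,0]},
    {"fingers":30,"delta_pos":[0,-4,0],"angular":[0,0,0]}
  ]
}}

```text
clock: 9.65
tool_pos: [0.5953, 0.228, 0.0517]
orientation: [-180.0, 0.1, -112.0]
force: [-3.2, 1.1, 6.3]
opening: 0.0437
gripper_force: 30.0
```

```bash
python3 -c "
from h import *
jf()"
```

```text
valve in jig mm [24.7 19.7] goal 27,25  F jig [-3.3 -0.2] 6.3 M [0.31 1.61 0.  ] [-1.7996e+02  7.0000e-02 -1.1201e+02] 9.65
```

Call:
{"op": "apply_moves", "data": {
  "deltas": [
    {"fingers":30,"delta_pos":[0,-1,0],"angular":[0,0,0]},
    {"fingers":30,"delta_pos":[0,-2,0],"angular":[0,0,0]},
    {"fingers":30,"delta_pos":[0,-2,0],"angular":[0,0,0]}
  ]
}}

```text
clock: 9.95
tool_pos: [0.5972, 0.2273, 0.0517]
orientation: [-180.0, 0.1, -112.0]
force: [-3.8, 1.5, 7.2]
opening: 0.044
gripper_force: 30.0
```

```bash
python3 -c "
from h import *
jf()"
```

```text
valve in jig mm [26.7 19.8] goal 27,25  F jig [-4.1 -0. ] 7.2 M [ 0.43  1.61 -0.02] [-1.7996e+02  7.0000e-02 -1.1201e+02] 9.95
```

Call:
{"op": "apply_moves", "data": {
  "deltas": [
    {"fingers":30,"delta_pos":[0,-1,0],"angular":[0,0,0]},
    {"fingers":30,"delta_pos":[0,-2,0],"angular":[0,0,0]},
    {"fingers":30,"delta_pos":[0,-2,0],"angular":[0,0,0]}
  ]
}}

```text
clock: 10.25
tool_pos: [0.5982, 0.2269, 0.0517]
orientation: [180.0, 0.1, -112.0]
force: [-8.5, 3.6, 9.3]
opening: 0.0439
gripper_force: 30.0
```

```bash
python3 -c "
from h import *
jf()"
```

```text
valve in jig mm [27.8 19.8] goal 27,25  F jig [-9.2  0.1] 9.3 M [ 1.09  2.82 -0.2 ] [ 1.7998e+02  7.0000e-02 -1.1203e+02] 10.25
```

The valve touches the far stop, so now I creep in +y (tool −x).

Call:
{"op": "apply_moves", "data": {
  "deltas": [
    {"fingers":30,"delta_pos":[-1,0,0],"angular":[0,0,0]},
    {"fingers":30,"delta_pos":[-2,0,0],"angular":[0,0,0]},
    {"fingers":30,"delta_pos":[-3,0,0],"angular":[0,0,0]},
    {"fingers":30,"delta_pos":[-4,0,0],"angular":[0,0,0]},
    {"fingers":30,"delta_pos":[-4,0,0],"angular":[0,0,0]}
  ]
}}

```text
clock: 10.75
tool_pos: [0.5989, 0.2285, 0.0517]
orientation: [179.9, -0.1, -112.1]
force: [-9.1, -4.0, 11.4]
opening: 0.0437
gripper_force: 30.0
```

```bash
python3 -c "
from h import *
jf()"
```

```text
valve in jig mm [27.9 21.6] goal 27,25  F jig [-6.9 -7.1] 11.4 M [-1.33  3.11 -0.38] [ 1.7993e+02 -1.2000e-01 -1.1208e+02] 10.75
```

Call:
{"op": "apply_moves", "data": {
  "deltas": [
    {"fingers":30,"delta_pos":[-1,0,-0.5],"angular":[0,0,0]},
    {"fingers":30,"delta_pos":[-2,0,-0.5],"angular":[0,0,0]},
    {"fingers":30,"delta_pos":[-2,0,-0.5],"angular":[0,0,0]}
  ]
}}

```text
clock: 11.05
tool_pos: [0.5997, 0.2306, 0.0517]
orientation: [179.9, -0.1, -112.1]
force: [-8.0, -2.9, 7.5]
opening: 0.0437
gripper_force: 30.0
```

```bash
python3 -c "
from h import *
jf()
p,M=cam('top');print(w2px(p,M,[[.6,.23,.03]]))
cv2.imwrite('pics/t4.png',cv2.resize(ctrl.snapshot('side')[150:230,150:260,::-1],None,fx=7,fy=7,interpolation=cv2.INTER_CUBIC))"
```

```text
valve in jig mm [27.8 23.8] goal 27,25  F jig [-6.3 -5.7] 7.5 M [-1.    2.4  -0.35] [ 1.7993e+02 -1.1000e-01 -1.1208e+02] 11.05
[[155.83967761 194.60385216]]
```

View pics/t4.png

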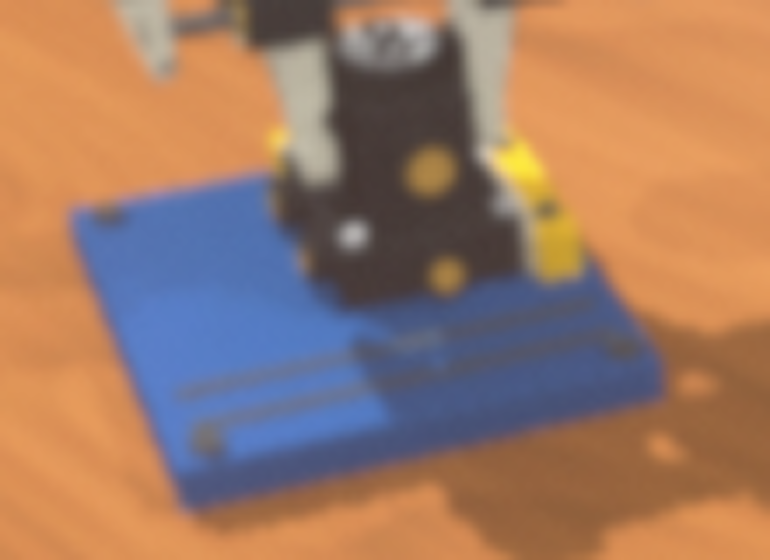

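The side view shows the valve upright on the plate and touching the far stop. The +y creep was still sliding freely, so I continue.

Call:
{"op": "apply_moves", "data": {
  "deltas": [
    {"fingers":30,"delta_pos":[-1,0,0],"angular":[0,0,0]},
    {"fingers":30,"delta_pos":[-2,0,0],"angular":[0,0,0]},
    {"fingers":30,"delta_pos":[-2,0,0],"angular":[0,0,0]}
  ]
}}

```text
clock: 11.4
tool_pos: [0.6005, 0.2324, 0.0517]
orientation: [179.9, -0.1, -112.1]
force: [-7.1, -2.5, 7.5]
opening: 0.0441
gripper_force: 30.0
```

```bash
python3 -c "
from h import *
jf()"
```

```text
valve in jig mm [27.9 25.8] goal 27,25  F jig [-5.6 -5. ] 7.5 M [-1.02  2.42 -0.3 ] [ 1.7993e+02 -1.1000e-01 -1.1208e+02] 11.4
```

Call:
{"op": "apply_moves", "data": {
  "deltas": [
    {"fingers":30,"delta_pos":[-1,0,0],"angular":[0,0,0]},
    {"fingers":30,"delta_pos":[-2,0,0],"angular":[0,0,0]},
    {"fingers":30,"delta_pos":[-2,0,0],"angular":[0,0,0]}
  ]
}}

```text
clock: 11.7
tool_pos: [0.6008, 0.2331, 0.0518]
orientation: [179.9, -0.2, -112.1]
force: [-8.3, -6.8, 9.7]
opening: 0.044
gripper_force: 30.0
```

```bash
python3 -c "
from h import *
jf()"
```

```text
valve in jig mm [27.8 26.6] goal 27,25  F jig [-5.2 -9.4] 9.7 M [-2.38  2.69 -0.31] [ 179.9    -0.22 -112.08] 11.7
```

The valve touches both stops. I'll add a little more push on each for margin.

Call:
{"op": "apply_moves", "data": {
  "deltas": [
    {"fingers":30,"delta_pos":[-0.7,-0.7,0],"angular":[0,0,0]},
    {"fingers":30,"delta_pos":[-1.5,-1.5,0],"angular":[0,0,0]},
    {"fingers":30,"delta_pos":[-1.5,-1.5,0],"angular":[0,0,0]},
    {"fingers":30,"delta_pos":[-1.5,-1.5,0],"angular":[0,0,0]},
    {"fingers":30,"delta_pos":[-1.5,-1.5,0],"angular":[0,0,0]}
  ]
}}

```text
clock: 12.2
tool_pos: [0.6009, 0.2331, 0.0518]
orientation: [179.8, -0.4, -112.1]
force: [-14.5, -8.4, 16.8]
opening: 0.0439
gripper_force: 30.0
```

```bash
python3 -c "
from h import *
jf()
T=tool();cv2.imwrite('pics/w5.png',cv2.resize(ctrl.snapshot('wrist')[90:270,160:400,::-1],None,fx=3.3,fy=3.3,interpolation=cv2.INTER_CUBIC))
jf()"
```

```text
valve in jig mm [27.9 26.6] goal 27,25  F jig [-10.3 -13.3] 16.8 M [-2.6   5.45 -0.11] [ 179.77   -0.35 -112.09] 12.2
valve in jig mm [27.9 26.6] goal 27,25  F jig [-11.2 -13.6] 16.1 M [-2.64  5.41 -0.1 ] [ 179.77   -0.36 -112.09] 12.25
```

View pics/w5.png

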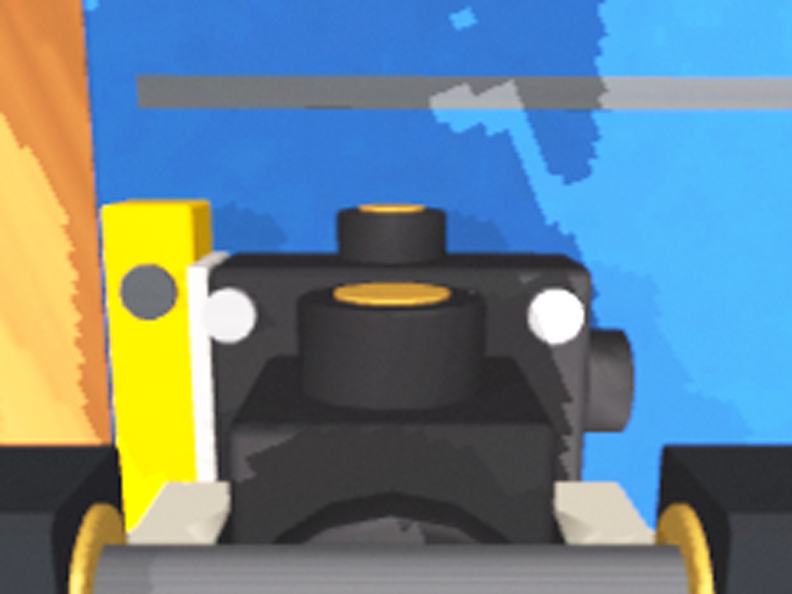

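The wrist view shows the machined face flush and parallel to the far stop. The tool no longer moves under extra push. The side forces of 11 and 13.6 N are well above the roughly 5 N that friction can account for, so both stops are loaded.

```bash
python3 -c "
from plant import ctrl
print(ctrl.close_job())"
```

```text
the job is handed in; nothing more can be done
None
```

I loaded the dark valve body into the jig corner and handed the job in with the gripper still pressing it against both stops, at about 11 N and 14 N of tool force; the hand-in did not report a verdict.

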